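Step the selector switch and press the test button

ROBOT

A 6-joint arm with a two-finger parallel gripper is mounted at the origin on the work surface. World frame = base frame: x ahead of the robot, y to its left, z up, the work surface at z = 0. Lengths are in m, angles in degrees, forces in N, time in s.
With the tool pointing down it reaches from about 0.4 to 0.825 m from the base axis. Payload 7 kg.
Tool frame: the origin (TCP) lies midway between the tips of the shut fingers; the grasp point (between the pads) lies 19 mm behind it; z points along the fingers, y is the line along which they close (so a half turn about z gives the same grasp; the last joint's range is limited). The gripper opens to 88 mm and grips with 3 to 60 N. Pads are 19 mm wide; open, the fingers measure 130 mm over their backs; the gripper's body (78 mm by 193 mm) begins 47 mm behind the grasp point.
Start: joints at [87.153, 20.546, 0.682, 0, -70.136, -16.507], TCP at [0.224, 0.637, 0.187] pointing down, gripper open.
Joint ranges: [-176.03, 176.03], [-82.01, 121.73], [-58.28, 71.71], [-173.87, 95.51], [-174.79, -0.11], [-173.66, 173.66]. Speed limits (degrees/s): [136.94, 136.94, 172.46, 180, 180, 180].

INTERFACE

Orientations are given as [roll, pitch, yaw] about the fixed x, y, z axes, in that order (R = Rz(yaw) Ry(pitch) Rx(roll)).
In Python, from plant import r, eyes, workorder gives the robot as it stands.
- The arm moves only by the tool step_arm, never from a script. Its argument "plan" is a list of rows, each a list of 5 numbers: the shift along the tool's x, y, z each as a share of 25 cm, from -1 to 1, then the turn about the tool's z as a share of 60 degrees, from -1 to 1, then the finger opening in mm, from 0 to 87.6. In form: [[x, y, z, turn, jaw], ...]. A call has 1 to 12 rows; each row is the pose to reach, as a shift and turn from the pose commanded when the call began, along the tool's axes at that moment; what a row does not reach only later rows make up. A row lasts 1/12 s, in which the tool goes at most 41.7 mm and 7.16 degrees, less where a joint would pass 70% of its speed; a pose out of reach is approached as far as the arm can. A call with a number of a shift or a turn outside -1 to 1 is refused whole. A call with a gripper value outside its range is refused whole. The fingers move at their own pace and stop on an object; "newtons" is the grip in N (left out, the last holds). Time passes only in rows, so rows that repeat a pose let the fingers close. It gives the time, the measured TCP pose, the force, the opening and the grip force at its end, in the units of the state.
- r.get_state(): the state, without advancing time (a new reading comes with each control period).
- eyes.capture(name): name is "side" or "top"; returns the picture (420x560x3 uint8, red, green, blue); there is no depth.
- eyes.camera_model(name): a dict with "fov_y" (degrees; the focal length in pixels is half the picture's height over the tangent of half this angle, whatever the lens; pixels are square), "cx", "cy" (the principal point, pixels), "k1" (the pictures are not rectified: a ray, as slopes to the right and down, at radius r is drawn at 1 + k1 r^2 times it, then the intrinsics apply), "world_to_cam" (4x4, takes a point from world to camera coordinates). Camera axes: x right, y up, looking along -z (the intrinsics and any distortion apply to the point x, -y, -z); pixel columns grow to the right and rows downward; lengths in m; the calibration is good to about 2 mm. A picture is of the moment at which its call begins. camera_model takes no time and is no camera call.
- workorder.close_job(): hands the job in; it is judged then, once.
The state is a dict: "time_s": time; "joints": joint angles; "qd": joint speeds; "joint_torque": joint torques, N m; "tcp_pos": TCP position; "eef_rot": TCP orientation; "contact_force": force on the tool from outside, world axes, zero at the start; "moment": the same for the moment, N m; "gripper_width": finger opening in m; "gripper_force": force on a finger pad.
Only numpy, scipy, OpenCV 4.12 (cv2) and the standard library are available. Lean on these libraries where they do the work, as an engineer would, in place of code of your own. Each camera call takes 0.05 s, during which the arm holds its last target. There are 200 camera calls.

TASK

The control box lies on its back for its bench test. With a fingertip, push the selector switch's wing handle round clockwise, click by click, until its nose rests on the fifth bar after the off dot, gently, without pinching the handle and without running on past that position. Only then press the palm push button fully down and let it spring back; leave the loose things on and around the box alone.

Things in the scene. Friction and masses are not known exactly. Their poses are not given: they have to be found in the camera images.
- ctrl_box: Olive-green steel box lying on its back, fixed, 260 x 340 mm (its x, y), 140 mm high; origin at the centre of its underside. Its door is the flat top. On it, at x = -35 mm: selector and button at y = +85 and -85 mm (which is where changes), pilot lamp 29 mm wide, 16 mm high at y = 0. At y = 0 also a latch, 86 mm along y, 13 mm high, x = -104 mm, and a 72 mm square meter, 5 mm high, x = 72 mm.
- selector_base: Fixed dark grey plate of the selector switch, 90 mm square, 6 mm thick; origin at the centre of its underside, on the door and on the turning axis; x and y as the box's. White marks on it, 40 mm from the axis: a round dot for off, then clockwise seven bars, 30 degrees apart. Seen from above the dot lies 105 degrees anticlockwise from the plate's x axis, the fifth bar 45 degrees clockwise from it.
- selector_axis (a point): Fixed point on the selector's turning axis, level with the top of its black handle, 38 mm above the door. The handle: on the plate a round skirt 54 mm across, 6 mm high; on the skirt an upright wing 26 mm high, 14 mm thick, with flat vertical sides, from a blunt tail 34 mm behind the axis to the nose 34.5 mm ahead of it (tapering to 5 mm thick beyond 24 mm). x and y as the box's.
- handle_nose (a point): The nose (pointer end, with a white line on top) of the selector's handle, at the top of the wing, 34.5 mm from the axis; it turns with the handle and its x axis points outwards along the nose.
- selector (a joint): Turn of the handle, rad, growing clockwise seen from above: 0 at the off dot, 0.524 (30 degrees) a click, 2.618 at the fifth bar, 3.665 at the seventh and last; a stop just beyond each end. It starts at off or one of the first three bars. Sprung detents hold it at each mark; pushed over half way to the next mark it snaps there by itself. That takes 0.15 to 0.2 N m (5 to 8 N near the wing's end).
- button (a joint): Stroke of the palm button, m: 0 when out, 0.006 fully down. It springs back by itself; 2 N starts it moving and 5 N holds it fully down.
- button_top (a point): Centre of the top of the palm button's black mushroom head, 40 mm across; it moves with the head, straight down, 6 mm. When out it is 32 mm above the door (172 mm above the bench).
- gland: Light grey cable gland standing loose on the door's far half, about 29 mm across and 32 mm high; origin at its foot. To be left alone.
- tape: Roll of white tape lying loose flat on the door's far half, 60 mm across, 19 mm high; origin at its foot. To be left alone.
- driver: Screwdriver lying loose on the bench beside the box, about 200 mm long; origin near its middle. To be left alone.
- spray: Contact-cleaner can standing loose on the bench on the other side of the box, 52 mm across, 150 mm high; origin at its foot. To be left alone.

How it is judged:
By the outcome, as a careful person would: the job done as asked, in the order asked, and still so for the second after the job is handed in, with the robot touching nothing.
It also fails if it takes over 67 s, if anything falls off the work surface, if the arm or the gripper's body presses on something with over 40 N, if the wrist force passes 120 N, or if a joint passes its speed limit or range.

## Working session

There is one attempt and no reset: what is moved stays moved. The work goes in short steps, Python scripts to look and compute and a tool call to move; the robot and the scene stay as the last step left them, time stands still between calls to the robot, and variables do not carry over. Pictures are saved under pics/ and viewed, at most 10 in all, crops included, and the job is handed in when it is done.

Besides the shell and the picture viewer there is one more tool, called after "Request:" as a command line: name --pt "numbers of a row" for each row, then --argument value for the rest. step_arm: Moves the arm, as the interface text tells. Its arguments: {"type":"object","properties":{"plan":{"type":"array"},"newtons":{"type":"number"}},"required":["plan"]}

```bash
mkdir -p pics; ls; python3 - <<'E'
from plant import r, eyes
import cv2
s=r.get_state();print({k:s[k] for k in('time_s','tcp_pos','eef_rot','contact_force','gripper_width')})
for n in('top','side'):
    cv2.imwrite(f'pics/{n}0.png',eyes.capture(n)[:,:,::-1]);print(n,eyes.camera_model(n))
E
```

```text
pics
{'time_s': 0.0, 'tcp_pos': array([0.22354728, 0.63633255, 0.18613006]), 'eef_rot': array([ 1.79905817e+02, -8.01169024e-03, -1.93592000e+01]), 'contact_force': array([ 0.29992556, -0.41333254, -0.19555259]), 'gripper_width': 0.08778047785232418}
top {'fov_y': 47.38091241713999, 'cx': 283.8233947254137, 'cy': 204.1027011139834, 'k1': 0.04393798535772597, 'world_to_cam': array([[ 0.02043664, -0.99947677, -0.02507052,  0.04962013],
       [ 0.9814654 ,  0.01527663,  0.19102955, -0.62355436],
       [-0.19054661, -0.02850985,  0.98126407, -1.10217798],
       [ 0.        ,  0.        ,  0.        ,  1.        ]])}
side {'fov_y': 49.46619139776591, 'cx': 279.75935705464207, 'cy': 210.6167880234992, 'k1': 0.030115690912008376, 'world_to_cam': array([[ 0.85806901, -0.51339544, -0.01194514, -0.51472374],
       [ 0.30234884,  0.48625883,  0.81983994, -0.3258048 ],
       [-0.41509366, -0.70709085,  0.57246815, -0.73195058],
       [ 0.        ,  0.        ,  0.        ,  1.        ]])}
```

View pics/top0.png

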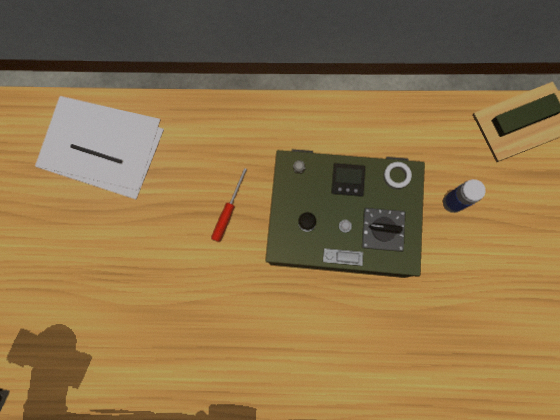

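View pics/side0.png

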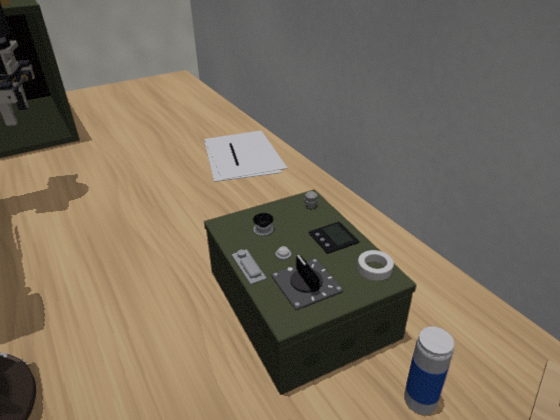

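The top view shows the box at about (347,213), the selector at (384,229), the button at (307,221), the lamp at (345,226), the gland at (299,166) and the tape at (398,175). The side view agrees. Next I'll measure positions and enlarge the selector.

```bash
cat > h.py <<'E'
import numpy as np, cv2
from plant import r, eyes
def K(n):
    m=eyes.camera_model(n); f=210/np.tan(np.radians(m['fov_y']/2)); return m,f
def pix(n,p):
    m,f=K(n); c=m['world_to_cam']@np.append(p,1); a=np.array([c[0],-c[1]])/-c[2]
    return a*(1+m['k1']*(a@a))*f+[m['cx'],m['cy']]
def ray(n,uv):
    m,f=K(n); d=(np.array(uv,float)-[m['cx'],m['cy']])/f; a=d.copy()
    for _ in range(20): a=d/(1+m['k1']*(a@a))
    W=m['world_to_cam']; R=W[:3,:3]
    return -R.T@W[:3,3], R.T@np.array([a[0],-a[1],-1])
def cast(n,uv,z):
    o,d=ray(n,uv); return o+d*(z-o[2])/d[2]
E
python3 - <<'E'
from h import *
im=cv2.imread('pics/top0.png')
h=cv2.cvtColor(im,cv2.COLOR_BGR2HSV)
# door: not wood hue -> olive mask
wood=(h[...,1]>100)&(h[...,2]>90)
m=np.zeros(im.shape[:2],np.uint8); m[140:290,255:440]=255
m[wood]=0
m=cv2.morphologyEx(m,cv2.MORPH_OPEN,np.ones((9,9)))
cs=max(cv2.findContours(m,0,1)[0],key=cv2.contourArea)
print(cv2.contourArea(cs),cv2.boxPoints(cv2.minAreaRect(cs)))
a=im[195:265,350:420]; b=im[140:290,255:435]
c=cv2.resize(a,(560,560),interpolation=cv2.INTER_CUBIC)
s=cv2.imread('pics/side0.png')[245:315,265:295+60]
s=cv2.resize(s,(240,187)) if 0 else None
cv2.imwrite('pics/sel.png',np.clip(c*1.6,0,255).astype(np.uint8))
cv2.imwrite('pics/box.png',np.clip(cv2.resize(b,(720,600),interpolation=cv2.INTER_CUBIC)*1.8,0,255).astype(np.uint8))
E
```

```text
17298.5 [[265.47696 266.03815]
 [274.94595 147.67567]
 [428.3243  159.94595]
 [418.85532 278.3084 ]]
```

View pics/sel.png

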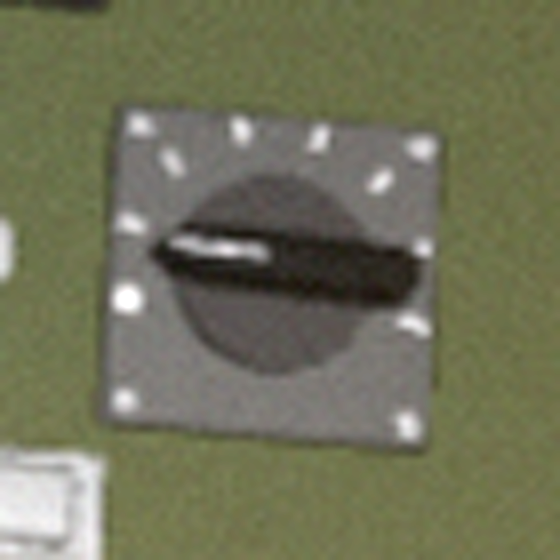

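View pics/box.png

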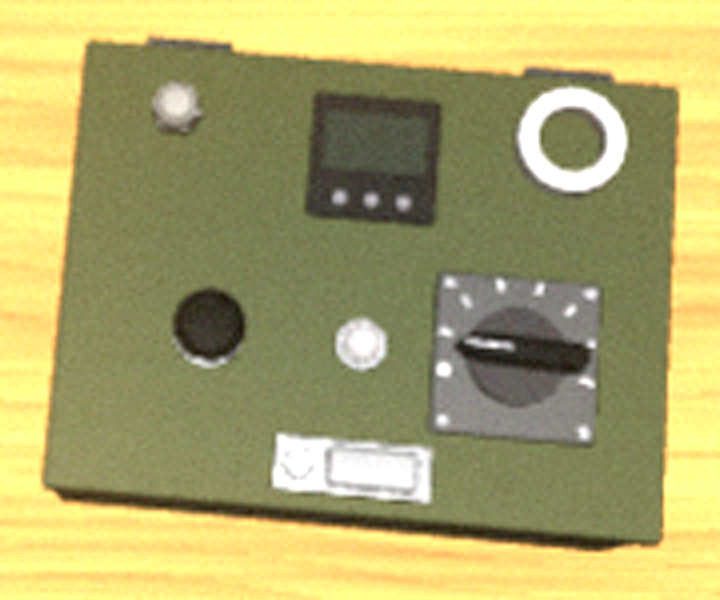

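```bash
python3 - <<'E'
from h import *
C=lambda u,v:np.array([350+(u+.5)/8-.5,195+(v+.5)/8-.5])
B=lambda u,v:np.array([255+(u+.5)/4-.5,140+(v+.5)/4-.5])
print('cam',ray('top',(0,0))[0],ray('side',(0,0))[0])
pc=[cast('top',C(*p),.146)[:2] for p in[(120,106),(440,132),(424,450),(104,422)]]
sc=np.mean(pc,0)
print('plate',np.round(pc,4),sc)
yl=(pc[0]+pc[3]-pc[1]-pc[2]);  ang=np.degrees(np.arctan2(yl[1],yl[0]))-90
xl=(pc[0]+pc[1]-pc[3]-pc[2]);  print('yaw',ang,np.degrees(np.arctan2(xl[1],xl[0])))
mk=[(127,298),(130,222),(172,162),(240,130),(318,138),(380,180),(422,247),(415,322)]
for p in mk:
    q=cast('top',C(*p),.146)[:2]-sc; print('mark',np.hypot(*q),np.degrees(np.arctan2(q[1],q[0])))
l=[cast('top',C(*p),.178)[:2] for p in[(172,240),(268,252),(155,250),(420,270)]]
for q in l: q=q-sc; print('line',np.round(q,4),np.degrees(np.arctan2(q[1],q[0])))
d=l[0]-l[1]; print('linedir',np.degrees(np.arctan2(d[1],d[0])))
dc=[cast('top',B(*p),.14)[:2] for p in[(88,42),(678,88),(660,541),(46,488)]]
print('door',np.round(dc,4),np.mean(dc,0))
for a,b in zip(dc,dc[1:]+dc[:1]):print(np.hypot(*(b-a)),np.degrees(np.arctan2(*(b-a)[::-1])))
print('button',cast('top',B(209,325),.172),'lamp',cast('top',B(361,340),.156))
print('gland',cast('top',B(177,103),.172),'tape',cast('top',B(573,140),.159))
E
```

```text
cam [0.40096669 0.02769706 1.20188897] [ 0.23634715 -0.62338692  0.67997773]
plate [[ 0.6004 -0.1221]
 [ 0.5944 -0.2102]
 [ 0.506  -0.2034]
 [ 0.512  -0.1166]] [ 0.55321154 -0.16307932]
yaw -3.8948061135394454 -3.978370081385705
mark 0.040302195731179435 99.69997780977535
mark 0.04124985190477418 69.47140138637617
mark 0.04140204916146883 40.36915855918426
mark 0.04164827865900458 10.93135246467032
mark 0.04127201591190903 -19.183615172937486
mark 0.04088867022917762 -47.87096553730012
mark 0.04226679393925633 -77.89465566872806
mark 0.040664179968068453 -107.18879051755582
line [0.0047 0.0321] 81.64452431890092
line [0.0019 0.0066] 73.87106766677698
line [0.0019 0.0367] 86.99981635299427
line [-0.0022 -0.0336] -93.82137197569925
linedir 83.71823861586863
door [[ 0.734   0.0778]
 [ 0.7105 -0.2586]
 [ 0.4551 -0.2398]
 [ 0.4771  0.095 ]] [ 0.59417815 -0.08139019]
0.3371597618141102 -93.990719767261
0.2560937026763934 175.80497364144847
0.335560542924311 86.24679067348043
0.25748400447005854 -3.8374201118274445
button [0.56457814 0.00671084 0.172     ] lamp [ 0.56017226 -0.07717902  0.156     ]
gland [0.68926332 0.02591116 0.172     ] tape [ 0.67432648 -0.19477695  0.159     ]
```

```bash
python3 - <<'E'
from h import *
s=np.array([.5534,-.1636]); out=[]
for n,(u0,v0) in(('top',(364,209)),('side',(272,245))):
    im=cv2.imread(f'pics/{n}0.png')[v0:v0+60 if n=='side' else v0+40,u0:u0+(66 if n=='side' else 40)]
    k=9 if n=='side' else 12
    c=np.clip(cv2.resize(im,None,fx=k,fy=k,interpolation=cv2.INTER_CUBIC)*1.8,0,255).astype(np.uint8)
    for a,col in((101,(0,0,255)),(71,(0,255,0)),(86,(255,128,0))):
        d=np.array([np.cos(np.radians(a)),np.sin(np.radians(a))])
        P=[((pix(n,np.append(s+q*d,.178))-[u0,v0]+.5)*k).astype(int) for q in(-.034,.0345)]
        cv2.line(c,P[0].tolist(),P[1].tolist(),col,1)
    out.append(c)
H=max(o.shape[0] for o in out)
o2=[cv2.copyMakeBorder(o,0,H-o.shape[0],0,0,cv2.BORDER_CONSTANT) for o in out]
w=np.hstack(o2); w=cv2.resize(w,None,fx=.74,fy=.74); print(w.shape); cv2.imwrite('pics/cmp.png',w)
E
```

```text
(400, 795, 3)
```

View pics/cmp.png

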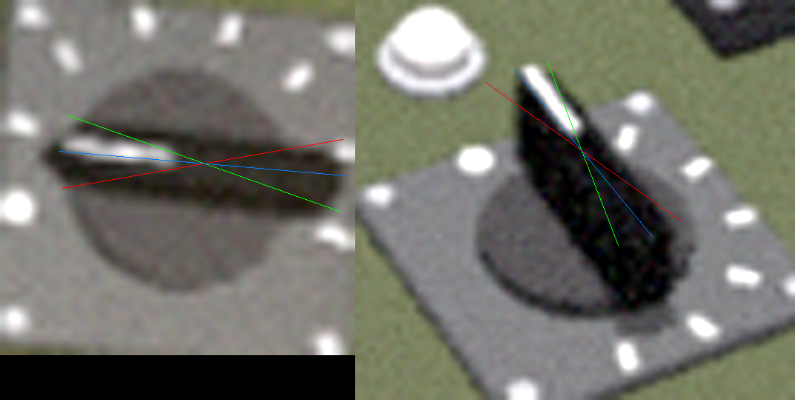

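The handle sits at about 85° in world axes (about 89° on the plate), between the dot and bar 1. I'll look again once the arm is close. Next is the approach: shut fingers, tool x pushing, contact at the wing's shoulder.

```bash
cat >> h.py <<'E'
AX=np.array([.5534,-.1636])
def fing(phi,gap=0,lead=10):
    """TCP x,y and tool yaw that puts the finger's x face on the wing shoulder, nose at phi"""
    u=lambda a:np.array([np.cos(np.radians(a)),np.sin(np.radians(a))])
    e,t,yaw=u(phi),u(phi-90),phi-90-lead
    p=AX+.024*e-.007*t-(.0095+gap)*u(yaw)+.004*u(yaw+90)
    return p[0],p[1],yaw
def rows(targets):
    """targets x,y,z,yaw -> plan numbers from the pose as it stands"""
    s=r.get_state(); p=s['tcp_pos']; y0=s['eef_rot'][2]; a=np.radians(y0)
    X=np.array([np.cos(a),np.sin(a),0]);Y=np.array([np.sin(a),-np.cos(a),0])
    print('now',np.round(s['time_s'],2),np.round(p,4),round(y0,1),'F',np.round(s['contact_force'],1))
    for x,y,z,w in targets:
        d=np.array([x,y,z])-p; tw=(y0-w+180)%360-180
        print(np.round([d@X/.25,d@Y/.25,-d[2]/.25,tw/60],3))
E
python3 - <<'E'
from h import *
x,y,w=fing(84,.02); print(x,y,w); rows([(x,y,.25,w)])
E
```

```text
0.5216923592439334 -0.1270234264879331 -16
now 0.1 [0.2236 0.6364 0.1862] -19.4 F [-0.1 -0.  -0.5]
[ 2.137  2.486 -0.255 -0.056]
```

Request:
step_arm --pt "0 0 -0.16 0 0" --pt "0 0 -0.255 0 0" --pt "0.71 0.83 -0.255 -0.05 0" --pt "0.71 0.83 -0.255 -0.05 0" --pt "0.71 0.83 -0.255 -0.05 0" --pt "0.71 0.83 -0.255 -0.05 0" --pt "0.71 0.83 -0.255 -0.05 0" --pt "0.71 0.83 -0.255 -0.05 0" --pt "0.71 0.83 -0.255 -0.05 0" --pt "0.71 0.83 -0.255 -0.05 0" --pt "0.71 0.83 -0.255 -0.05 0"

```text
time_s: 1.02
tcp_pos: [0.3228, 0.3811, 0.2512]
eef_rot: [-179.9, 0.0, -16.5]
contact_force: [0.1, 0.1, -1.2]
gripper_width: 0.0205
gripper_force: 0.0
```

```bash
python3 - <<'E'
from h import *
x,y,w=fing(84,.02); print(x,y,w); rows([(x,y,.25,w)])
E
```

```text
0.5216923592439334 -0.1270234264879331 -16
now 1.02 [0.3228 0.3811 0.2512] -16.5 F [ 0.1  0.1 -1.2]
[ 1.339  1.724  0.005 -0.008]
```

Request:
step_arm --pt "0.67 0.86 0 0 0" --pt "0.67 0.86 0 0 0" --pt "0.67 0.86 0 0 0" --pt "0.67 0.86 0 0 0" --pt "0.67 0.86 0 0 0" --pt "0.67 0.86 0 0 0" --pt "0.67 0.86 0 0 0" --pt "0.67 0.86 0 0 0" --pt "0.67 0.86 0 0 0"

```text
time_s: 1.77
tcp_pos: [0.423, 0.1285, 0.2505]
eef_rot: [180.0, 0.0, -16.5]
contact_force: [-0.4, 0.2, -0.0]
gripper_width: 0.0006
gripper_force: 0.0
```

Request:
step_arm --pt "0.67 0.86 0 0 0" --pt "0.67 0.86 0 0 0" --pt "0.67 0.86 0 0 0" --pt "0.67 0.86 0 0 0" --pt "0.67 0.86 0 0 0" --pt "0.67 0.86 0 0 0" --pt "0.67 0.86 0 0 0" --pt "0.67 0.86 0 0 0" --pt "0.67 0.86 0 0 0" --pt "0.67 0.86 0 0 0"

```text
time_s: 2.6
tcp_pos: [0.523, -0.1234, 0.2502]
eef_rot: [180.0, 0.1, -16.3]
contact_force: [0.3, 0.4, -0.7]
gripper_width: 0.0005
gripper_force: 0.0
```

```bash
python3 - <<'E'
from h import *
x,y,w=fing(84,.02); rows([(x,y,.25,w),(x,y,.162,w)])
im=eyes.capture('side');cv2.imwrite('pics/s1.png',im[100:400,180:500,::-1].repeat(2,0).repeat(2,1)[:,:])
E
```

```text
now 2.6 [ 0.523  -0.1234  0.2502] -16.3 F [ 0.3  0.4 -0.7]
[-0.001  0.015  0.001 -0.005]
[-0.001  0.015  0.353 -0.005]
```

View pics/s1.png

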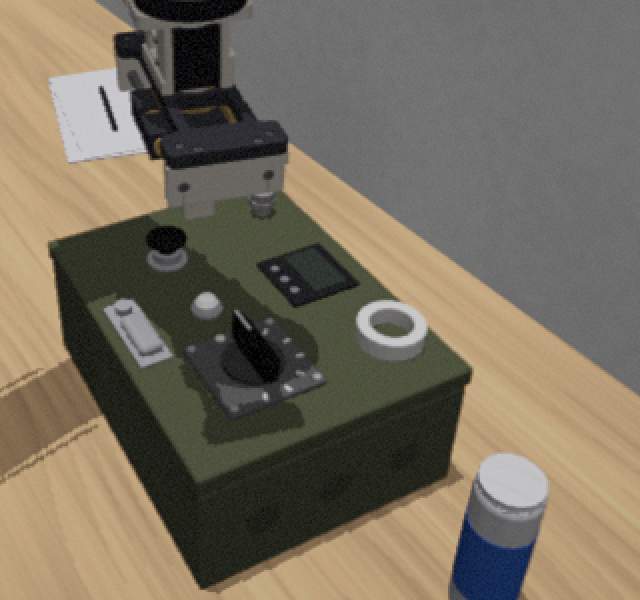

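The fingertip is at crop (198,215), i.e. pixel (279,207). The handle is unmoved, with its nose towards the lamp. I'll check the TCP's projection in both cameras.

```bash
python3 - <<'E'
from h import *
p=r.get_state()['tcp_pos'];print(pix('side',p),pix('top',p),pix('side',np.append(AX,.178)))
im=eyes.capture('top');cv2.imwrite('pics/t1.png',cv2.resize(im[130:290,250:450,::-1],(800,640),interpolation=cv2.INTER_CUBIC)[:600])
E
```

```text
[276.13312321 224.69817628] [373.01050721 236.46944262] [305.50400301 267.07856601]
```

View pics/t1.png

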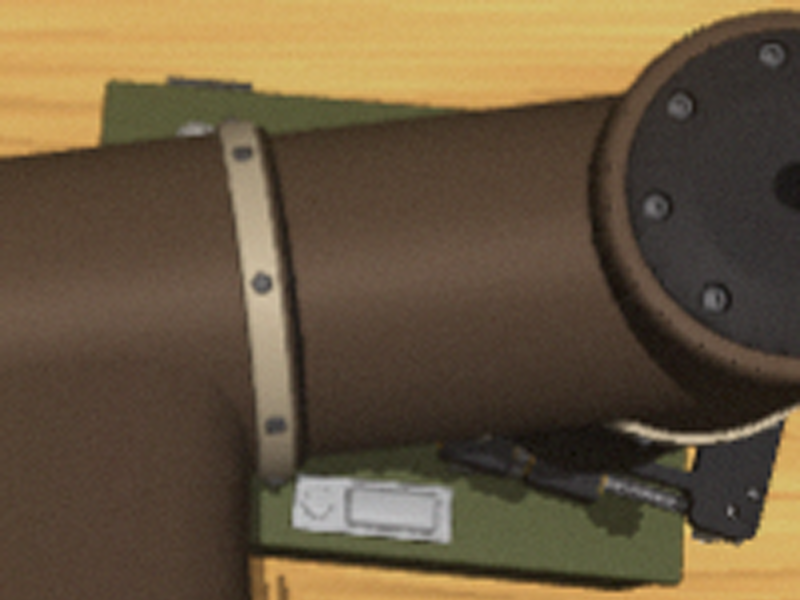

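```bash
python3 - <<'E'
from h import *
im=eyes.capture('side').astype(int)
for v in range(196,236,2): print(v,' '.join('%3d/%3d'%(im[v,u:u+3].mean(),(im[v,u:u+3,1]-im[v,u:u+3,2]).mean()) for u in range(255,310,4)))
E
```

```text
196 154/ 36 149/ 35  98/  4  99/  5  94/  5 101/  4 101/  5 101/  4 101/  5 102/  5 102/  5 102/  5 100/  5 111/  4
198 156/ 36 154/ 36 101/  5 102/  5  96/  4 101/  5 101/  4 101/  6 102/  5  99/  6  88/  9  78/ 18  84/ 10  85/  0
200 159/ 37 156/ 37 106/  8 102/  4  95/  6 100/  5  98/  5  97/  5  79/ 18  75/ 20  75/ 21  74/ 20  69/  7  70/  0
202 163/ 38 158/ 37 113/ 14  96/  6  88/  5  96/  6  96/  6  98/  4  75/ 20  74/ 21  74/ 21  75/ 19  67/ 12  86/  1
204 158/ 38 140/ 35  80/ 23  74/ 21  88/  5  98/  5 101/  5 101/  5  76/ 20  74/ 20  74/ 20  73/ 20  74/ 21  66/  1
206  95/ 25  73/ 22  74/ 21  74/ 22  88/  6 101/  5 101/  5 101/  5  76/ 19  73/ 21  74/ 21  73/ 20  67/ 19  62/  0
208  75/ 19  73/ 21  77/ 21  73/ 21  90/ 10  91/  6  86/  7  71/ 12  76/ 21  76/ 20  74/ 20  73/ 21  73/ 21  51/ 11
210  56/ 15  75/ 21  74/ 20  74/ 22  75/ 20  75/ 19  74/ 21  75/ 20  74/ 21  74/ 21  75/ 20  75/ 22  76/ 22  72/ 22
212  46/ 12  64/ 19  61/ 18  74/ 21  73/ 20  74/ 23  75/ 20  75/ 21  76/ 21  74/ 21  74/ 22  76/ 21  75/ 21  76/ 21
214  31/  8   3/  0  10/  1  18/  4  73/ 21  74/ 22  76/
[... 519 characters left out ...]
/ 20
224  35/  2  11/ -2   5/  2  29/ -1  49/  9  71/ 19  75/ 22  72/ 20  75/ 22  73/ 21  75/ 20  73/ 21  73/ 21  75/ 20
226  96/ -2  38/ -4  11/ -2  90/ -2  83/  1  46/ 12  72/ 20  75/ 21  76/ 22  73/ 21  72/ 20  74/ 21  73/ 21  73/ 21
228  85/ -1  97/ -2  99/ -2  85/ -2  93/ -1  45/ 11  46/ 12  72/ 21  76/ 21  72/ 21  73/ 21  73/ 21  71/ 22  75/ 20
230  94/ -2  71/ -2  78/ -1  78/ -2  93/  0  47/ 12  44/ 14  70/ 21  76/ 21  75/ 21  74/ 22  74/ 20  74/ 21  74/ 22
232  96/ -1  85/ -3  83/ -2 100/ -3  68/  3  44/ 12  45/ 14  56/ 15  76/ 21  75/ 21  74/ 21  73/ 21  75/ 20  52/ 11
234  58/  5  98/ -2 100/ -3  84/ -1  48/ 13  45/ 13  44/ 12  46/ 11  69/ 17  76/ 21  76/ 20  74/ 20  74/ 21  67/ 17
```

```bash
python3 - <<'E'
from h import *
s=r.get_state();print(s['joints'],s['tcp_pos'],s['gripper_width'])
for z in(.25,.26,.27,.28): print(z,cast('side',(279,208),z), pix('side',[.523,-.1234,z]))
print(pix('side',[.5643,.0064,.172]),pix('side',[.6893,.0259,.172]),pix('side',[.6743,-.1948,.159]))
# edges of visible arm bits in top image for reference: shadow-free check of tip at rows
E
```

```text
[ 7.65025681e+00  5.38249042e+00 -1.08005638e+01 -7.09221832e-03
 -7.37963913e+01  6.61187184e+01] [ 0.5228665  -0.1232403   0.25097498] 0.00042387661727669943
0.25 [ 0.55094886 -0.0851125   0.25      ] [276.21525968 225.02978077]
0.26 [ 0.54363216 -0.09763115  0.26      ] [276.11048282 219.90289392]
0.27 [ 0.53631546 -0.11014981  0.27      ] [276.00398414 214.69322256]
0.28 [ 0.52899877 -0.12266847  0.28      ] [275.8957183  209.39861927]
[261.01841533 216.40011336] [309.60406624 193.01340932] [374.21468722 260.93993079]
```

```bash
python3 - <<'E'
from h import *
s=r.get_state();p=s['tcp_pos'];a=np.radians(s['eef_rot'][2]);X=np.array([np.cos(a),np.sin(a),0]);Y=np.array([np.sin(a),-np.cos(a),0])
im=eyes.capture('side')[90:250,225:345,::-1]; k=5
c=np.clip(cv2.resize(im,None,fx=3.75,fy=3.75,interpolation=cv2.INTER_CUBIC)*1.8,0,255).astype(np.uint8);k=3.75
def box(hx,hy,z0,z1,col):
    P={}
    for i in(-1,1):
        for j in(-1,1):
            for z in(z0,z1): P[i,j,z]=((pix('side',p+i*hx*X+j*hy*Y+[0,0,z])-[225,90]+.5)*k).astype(int).tolist()
    for A in P:
        for B in P:
            if sum(q!=w for q,w in zip(A,B))==1: cv2.line(c,P[A],P[B],col,1)
box(.0095,.021,0,.066,(0,0,255)); box(.039,.0965,.066,.12,(255,0,255))
print(c.shape);cv2.imwrite('pics/g1.png',c)
E
```

```text
(600, 450, 3)
```

View pics/g1.png

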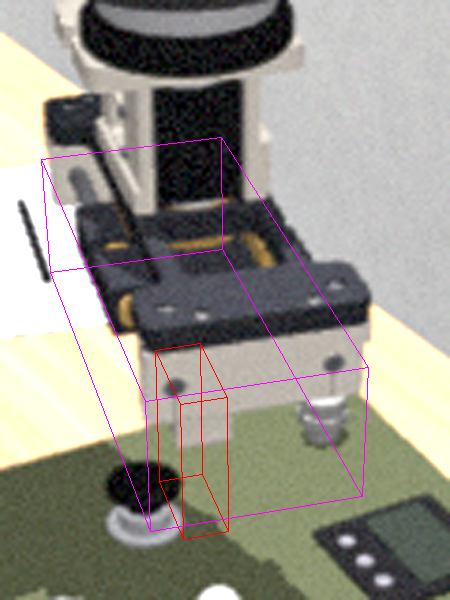

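The red box (expected finger) and the visible finger differ by about 17–24 px. I'll go down to 0.185, still above everything, and compare there.

Request:
step_arm --pt "0 0 0.1 0 0" --pt "0 0 0.2 0 0" --pt "0 0 0.26 0 0" --pt "0 0 0.26 0 0" --pt "0 0 0.26 0 0"

```text
time_s: 3.22
tcp_pos: [0.5226, -0.1242, 0.186]
eef_rot: [180.0, 0.0, -16.3]
contact_force: [0.4, 0.2, 0.7]
gripper_width: 0.0007
gripper_force: 0.0
```

```bash
python3 - <<'E'
from h import *
s=r.get_state();p=s['tcp_pos'];print(p,s['contact_force'],pix('side',p))
im=eyes.capture('side').astype(int)
u0=int(pix('side',p)[0])-8
for v in range(206,270,2): print(v,' '.join('%3d/%3d'%(im[v,u:u+3].mean(),(im[v,u:u+3,1]-im[v,u:u+3,2]).mean()) for u in range(252,310,4)))
E
```

```text
[ 0.52257531 -0.12421023  0.18597264] [0.37348076 0.24391499 0.72180194] [276.87633825 256.38632237]
206  70/ 14  47/ -5  42/ -6  26/ -3  27/ -2  50/ -7  44/ -5  45/ -5  49/ -6  49/ -7  50/ -5  51/ -6  49/ -4  49/ -7  50/ -6
208  45/ 10  22/ -7  85/ 29 106/ 44  43/ -4  49/ -5  47/ -5  49/ -7  52/ -6  49/ -6  48/ -8  51/ -5  51/ -6  51/ -5  48/ -5
210  38/  8  23/  2  73/ 29  51/ -2  49/ -7  50/ -7  50/ -4  51/ -5  48/ -5  48/ -6  52/ -5  47/ -6  50/ -5  48/ -6  50/ -5
212  44/ 12  26/  1  61/ 16  50/ -6  50/ -6  49/ -5  50/ -6  50/ -5  51/ -5  48/ -7  50/ -5  49/ -6  51/ -7  60/ -4  49/ -4
214  46/ 13  25/  0  56/ 18  49/ -5  50/ -2  46/ -3  51/ -5  49/ -7  50/ -4  48/ -6  51/ -4  51/ -7  50/ -5  53/ -4  57/ -4
216  34/ 11  19/ -3  40/ 11  50/ -5  70/ -3  57/ -4  46/ -5  47/ -5  51/ -7  49/ -5  50/ -5  49/ -3  37/ -2  24/ -5  27/ -1
218  25/  6  19/ -2  16/  0  47/ -7  50/ -5  53/ -6  57/ -3  63/ -5  46/ -5  32/ -5  27/ -3  26/ -4  21/ -3  22/  0  21/ -3
220  22/  7  11/ -2   7/  0  40/ -3  50/ -4  49/ -4  34/ -3  30/ -2  25/ -3  23/ -4  20/ -2  22/ -1  19/ -2  26/ -2  47/ -2
222  30
[... 2268 characters left out ...]
  51/ 13  54/  6  93/ -3  91/ -2  53/  7  44/ 15  22/  1  85/  0  46/ 11  44/ 13
260 121/ -2  46/ 13  46/ 14  45/ 12  45/ 14  46/ 13  46/ 15  47/ 11  50/ 10  48/ 11  45/ 11   7/  6  95/  1  29/  6  49/  7
262 153/ -4  50/ 11  47/ 14  46/ 13  45/ 15  46/ 12  46/ 13  44/ 14  48/ 14  45/ 13  45/ 13  11/  0  49/  0  51/  0  51/ -1
264 160/ -3  94/  2  46/ 14  48/ 12  48/ 14  46/ 15  45/ 12  48/ 12  43/ 14  48/ 12  46/ 15  12/  3  11/ -2  61/  0  43/ -1
266 160/ -3 139/ -2  44/ 13  48/ 13  44/ 15  45/ 11  46/ 12  47/ 12  50/ 12  52/ 12  51/  4   8/  5   5/  0  10/  0  29/ -5
268 160/ -3 157/ -4  62/ 14  48/ 13  45/ 11  49/ 13  44/ 13  46/ 14  45/ 10 134/  1  63/ -2  11/  0   0/  1  12/  3  16/ -2
```

The near end of the body hides the tip, so the picture can't settle this. I'll find contact by force: go down to 0.162 with a 20 mm gap, then creep in.

```bash
python3 - <<'E'
from h import *
T=[]
for ph,g in((84,.02),(84,.01),(84,.003),(82,0),(78,0),(74,0)):
    x,y,w=fing(ph,g);T.append((x,y,.162,w))
rows(T)
E
```

```text
now 3.27 [ 0.5234 -0.1243  0.187 ] -16.3 F [0.4 0.3 1.2]
[-0.003  0.012  0.1   -0.005]
[ 0.037  0.012  0.1   -0.005]
[ 0.065  0.012  0.1   -0.005]
[0.08  0.009 0.1   0.029]
[0.088 0.004 0.1   0.095]
[ 0.096 -0.001  0.1    0.162]
```

Request:
step_arm --pt "0 0.01 0.05 0 0" --pt "0 0.01 0.1 0 0" --pt "0.02 0.01 0.1 0 0" --pt "0.037 0.012 0.1 0 0" --pt "0.05 0.012 0.1 0 0" --pt "0.065 0.012 0.1 0 0" --pt "0.073 0.01 0.1 0.015 0" --pt "0.08 0.009 0.1 0.03 0" --pt "0.08 0.009 0.1 0.03 0"

```text
time_s: 4.02
tcp_pos: [0.5418, -0.1325, 0.161]
eef_rot: [-180.0, -0.0, -18.3]
contact_force: [0.2, -0.9, -0.6]
gripper_width: 0.0003
gripper_force: 0.0
```

Request:
step_arm --pt "0.002 -0.001 0 0.016 0" --pt "0.004 -0.002 0 0.033 0" --pt "0.006 -0.003 0 0.05 0" --pt "0.008 -0.005 0 0.066 0"

```text
time_s: 4.35
tcp_pos: [0.5436, -0.1319, 0.1609]
eef_rot: [-180.0, -0.0, -22.2]
contact_force: [0.3, -0.6, -0.5]
gripper_width: 0.0002
gripper_force: 0.0
```

```bash
python3 - <<'E'
from h import *
rows([(*fing(p)[:2],.162,fing(p)[2]) for p in(74,70,66,62)])
im=eyes.capture('side');c=cv2.resize(im[180:330,220:420,::-1],None,fx=3.8,fy=3.8,interpolation=cv2.INTER_CUBIC)
cv2.imwrite('pics/g2.png',np.clip(c*1.7,0,255).astype(np.uint8))
E
```

```text
now 4.35 [ 0.5436 -0.1319  0.1609] -22.2 F [ 0.3 -0.6 -0.5]
[ 0.009 -0.008 -0.005  0.063]
[ 0.017 -0.013 -0.005  0.13 ]
[ 0.025 -0.018 -0.005  0.196]
[ 0.034 -0.022 -0.005  0.263]
```

View pics/g2.png

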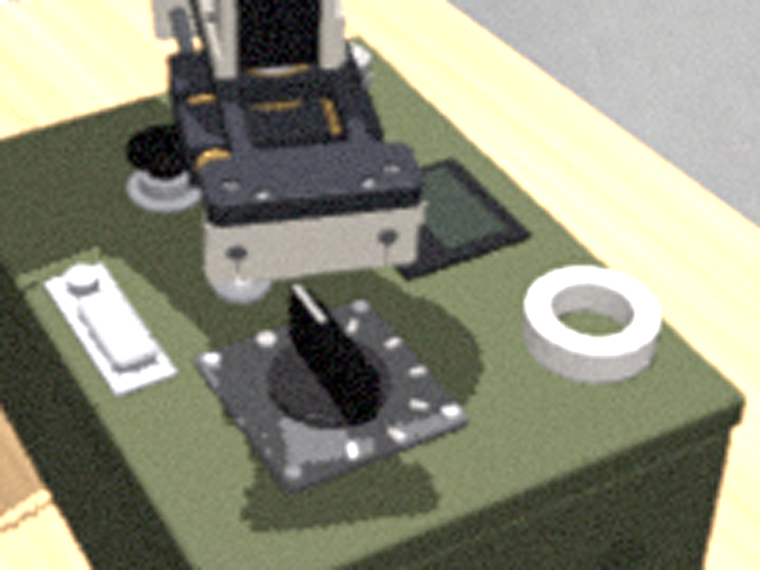

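The gripper appears horizontally right but about 40–50 mm higher than the reported TCP. The nose, at crop (300,290), is clearly untouched. I'll back off 22 mm and go down in small, force-checked steps to find the real tip height.

Request:
step_arm --pt "-0.04 0 0 0 0" --pt "-0.09 0 0 0 0" --pt "-0.09 0 0.02 0 0" --pt "-0.09 0 0.04 0 0" --pt "-0.09 0 0.052 0 0" --pt "-0.09 0 0.052 0 0"

```text
time_s: 4.9
tcp_pos: [0.5224, -0.1235, 0.1468]
eef_rot: [180.0, 0.1, -22.1]
contact_force: [-0.3, -0.5, -0.3]
gripper_width: 0.0006
gripper_force: 0.0
```

Request:
step_arm --pt "0 0 0.008 0 0" --pt "0 0 0.012 0 0" --pt "0 0 0.012 0 0"

```text
time_s: 5.15
tcp_pos: [0.5228, -0.1235, 0.1445]
eef_rot: [180.0, 0.0, -22.1]
contact_force: [-0.2, 0.2, 0.2]
gripper_width: 0.0001
gripper_force: 0.0
```

Request:
step_arm --pt "0 0 0.01 0 0" --pt "0 0 0.02 0 0" --pt "0 0 0.02 0 0"

```text
time_s: 5.4
tcp_pos: [0.5225, -0.1235, 0.1392]
eef_rot: [180.0, 0.0, -22.1]
contact_force: [-0.2, 0.1, 0.9]
gripper_width: 0.0003
gripper_force: 0.0
```

```bash
python3 - <<'E'
from h import *
import time
s=r.get_state();p=s['tcp_pos'];print(p,s['contact_force'],pix('side',p),s['joints'])
im=eyes.capture('side').astype(int)
print(pix('side',[.560,-.0772,.156]))
for v in range(228,300,2): print(v,' '.join('%3d/%3d'%(im[v,u:u+3].mean(),(im[v,u:u+3,1]-im[v,u:u+3,2]).mean()) for u in range(252,310,4)))
E
```

```text
[ 0.5224623  -0.12346393  0.13919539] [-0.18320928  0.09619711  0.86791271] [277.02181215 276.98908615] [ 7.62913609e+00  9.77260486e+00 -2.06712771e+01 -1.06009750e-02
 -5.96016370e+01  6.02529205e+01]
[281.74080526 247.36808503]
228  40/  3  48/ -7  37/ -5  44/ -6  45/ -3  30/ -4  27/ -5  32/ -3  27/ -4  27/ -3  32/  7  49/ -5  28/ -1  43/  8  76/ 22
230  40/  2  51/ -6  47/ -5  39/ -6  51/  1  27/ -3  25/ -5  20/  0  19/ -5  20/ -3  22/ -2  49/ -5  58/  8  48/  8  71/ 19
232  37/  5  27/ -5  50/ 16  38/  0  47/ -4  18/ -7  28/ -5  29/ -3  38/ -4  47/ -5  49/ -7  49/ -7  51/ -5  49/ -3  48/ -5
234  37/ 10  52/ 13  92/ 37  58/  6  51/ -7  47/ -4  50/ -6  51/ -7  49/ -7  48/ -6  49/ -6  52/ -4  50/ -4  51/ -5  50/ -6
236  40/ 10  63/ 22  58/  0  50/ -5  50/ -6  50/ -7  51/ -7  51/ -5  51/ -4  50/ -7  47/ -5  51/ -6  53/ -5  50/ -5  49/ -4
238  44/ 12  41/ -1  50/ -6  53/ -5  50/ -4  52/ -5  51/ -5  51/ -4  50/ -6  49/ -4  50/ -5  51/ -5  52/ -6  63/ -2  54/ -5
240  46/ 11  38/ -7  49/ -4  48/ -4  51/ -4  51/ -7  51/ -3  50/ -6  50/ -6  51/ -5  50/ -6  49/ -6  46/ -3  52/ -5  49/ -6
2
[... 2894 characters left out ...]
  44/ 14  47/ 14  48/ -1  53/ -1  54/  0  47/  0  29/ -1  36/  0  36/ -2  24/  0
290  75/ 20  78/ 20  74/ 20  47/ 13  46/ 12  48/ 14  46/ 12  44/  6  54/  0  54/ -2  53/ -1  39/ -2  25/ -1  30/ -2  33/  0
292  75/ 22  78/ 21  78/ 22  47/ 13  45/ 11  45/ 15  44/ 14  43/ 12  65/ -2  54/  0  53/ -1  55/ -1  46/ -1  35/ -3  29/ -2
294  76/ 22  75/ 20  75/ 22  73/ 20  56/ 17  49/ 13  53/ 15  57/ 16  65/  0  81/ -2  68/ -2  57/ -2  55/ -2  54/ -1  70/ -2
296  77/ 21  76/ 20  75/ 21  76/ 22  60/ 18  48/ 12  48/ 14  74/ 22  64/ 10  89/ -1  89/ -1  88/ -2  82/  0  53/  0  72/  0
298  71/ 20  77/ 20  76/ 21  75/ 21  60/ 19  49/ 13  42/ 15  74/ 21  71/ 20  82/ -1  87/ -2  89/ -2  85/  0  55/ -3  73/ -2
```

```bash
python3 - <<'E'
from h import *
from scipy.optimize import brentq
def fit(p,yaw,dx,dy,row,lab):
    a=np.radians(yaw);X=np.array([np.cos(a),np.sin(a)]);Y=np.array([np.sin(a),-np.cos(a)])
    q=p[:2]+dx*X+dy*Y
    z=brentq(lambda z:pix('side',[*q,z])[1]-row,0,.5);print(lab,'z',round(z,4),'above tcp',round(z-p[2],4),'col',pix('side',[*q,z])[0])
P1=np.array([.523,-.1234,.251]);P2=np.array([.5226,-.1242,.186]);P3=np.array([.5225,-.1235,.1392])
for d in(0,.01,.021): fit(P1,-16.3,0,d,209,'tip dy%g'%d)
for P,yw,rl in((P1,-16.3,204),(P2,-16.3,243.5),(P3,-22.1,267.5)):
    for d in(.02,.05,.0965): fit(P,yw,-.039,d,rl,'bodyL dy%g'%d)
E
```

```text
tip dy0 z 0.2807 above tcp 0.0297 col 275.8875659335978
tip dy0.01 z 0.2874 above tcp 0.0364 col 277.43486237530533
tip dy0.021 z 0.2948 above tcp 0.0438 col 279.1991044583726
bodyL dy0.02 z 0.3102 above tcp 0.0592 col 252.83499582987616
bodyL dy0.05 z 0.3297 above tcp 0.0787 col 256.6655383223034
bodyL dy0.0965 z 0.3601 above tcp 0.1091 col 263.5314383387718
bodyL dy0.02 z 0.2374 above tcp 0.0514 col 255.0114900645509
bodyL dy0.05 z 0.2609 above tcp 0.0749 col 258.6191769099323
bodyL dy0.0965 z 0.2972 above tcp 0.1112 col 265.08733141862064
bodyL dy0.02 z 0.1845 above tcp 0.0453 col 254.5237995068656
bodyL dy0.05 z 0.2112 above tcp 0.072 col 255.88542859391086
bodyL dy0.0965 z 0.2526 above tcp 0.1134 col 258.3320704009121
```

Two features agree that the real fingertips are about 44 mm above the reported TCP. A true tip height of about 0.164 therefore needs a reported z of about 0.120. I'll go down to that, checking force.

Request:
step_arm --pt "0 0 0.02 0 0" --pt "0 0 0.04 0 0" --pt "0 0 0.06 0 0" --pt "0 0 0.077 0 0" --pt "0 0 0.077 0 0"

```text
time_s: 5.87
tcp_pos: [0.522, -0.1234, 0.1192]
eef_rot: [180.0, 0.1, -22.1]
contact_force: [0.2, 1.3, -0.5]
gripper_width: 0.0009
gripper_force: 0.0
```

```bash
python3 - <<'E'
from h import *
rows([(*fing(p,g)[:2],.12,fing(p)[2]) for p,g in((88,.01),(86,.003),(82,0),(78,0),(74,0),(70,0),(66,0))])
E
```

```text
now 5.87 [ 0.522  -0.1234  0.1192] -22.1 F [ 0.2  1.3 -0.5]
[ 0.038  0.019 -0.003 -0.169]
[ 0.069  0.01  -0.003 -0.135]
[ 0.087  0.002 -0.003 -0.069]
[ 0.095 -0.004 -0.003 -0.002]
[ 0.102 -0.01  -0.003  0.065]
[ 0.11  -0.014 -0.003  0.131]
[ 0.118 -0.019 -0.003  0.198]
```

Creeping in to contact:

Request:
step_arm --pt "0.02 0.01 0 -0.08 0" --pt "0.038 0.019 0 -0.16 0" --pt "0.055 0.014 0 -0.15 0" --pt "0.069 0.01 0 -0.13 0" --pt "0.078 0.006 0 -0.1 0" --pt "0.087 0.002 0 -0.07 0" --pt "0.087 0.002 0 -0.07 0"

```text
time_s: 6.45
tcp_pos: [0.5433, -0.132, 0.1205]
eef_rot: [180.0, -0.0, -18.2]
contact_force: [-0.4, -1.3, -0.5]
gripper_width: 0.0002
gripper_force: 0.0
```

Request:
step_arm --pt "0.002 -0.001 0 0.017 0" --pt "0.005 -0.003 0 0.034 0" --pt "0.008 -0.005 0 0.067 0" --pt "0.008 -0.005 0 0.067 0"

```text
time_s: 6.78
tcp_pos: [0.5452, -0.1314, 0.1206]
eef_rot: [-180.0, -0.0, -22.1]
contact_force: [-0.6, 0.3, 0.9]
gripper_width: 0.0003
gripper_force: 0.0
```

Request:
step_arm --pt "0.004 -0.003 0 0.033 0" --pt "0.008 -0.006 0 0.067 0" --pt "0.012 -0.008 0 0.1 0" --pt "0.016 -0.01 0 0.133 0"

```text
time_s: 7.12
tcp_pos: [0.548, -0.1304, 0.1203]
eef_rot: [179.9, 0.2, -30.0]
contact_force: [-6.8, 4.3, 3.7]
gripper_width: 0.0006
gripper_force: 3.8
```

```bash
python3 - <<'E'
from h import *
rows([(*fing(p,g)[:2],.12,fing(p)[2]) for p,g in((66,0),(62,0),(58,0),(54,0),(50,0))])
im=eyes.capture('side').astype(int)
# handle: white line of nose
c=im[235:275,285:325]; m=(c.min(2)>110)
v,u=np.nonzero(m);print(list(zip(u+285,v+235)))
E
```

```text
now 7.12 [ 0.548  -0.1304  0.1203] -30.0 F [-6.8  4.3  3.7]
[ 0.01  -0.007  0.001  0.066]
[ 0.018 -0.012  0.001  0.133]
[ 0.027 -0.016  0.001  0.2  ]
[ 0.035 -0.02   0.001  0.266]
[ 0.044 -0.023  0.001  0.333]
[(np.int64(322), np.int64(238)), (np.int64(321), np.int64(239)), (np.int64(322), np.int64(239)), (np.int64(323), np.int64(239)), (np.int64(323), np.int64(257)), (np.int64(323), np.int64(269)), (np.int64(324), np.int64(269)), (np.int64(322), np.int64(270)), (np.int64(323), np.int64(270))]
```

Contact: about 8 N along −tool x. I'll go on in small steps and watch for the force to drop at each snap.

Request:
step_arm --pt "0.005 -0.004 0 0.033 0" --pt "0.01 -0.007 0 0.066 0" --pt "0.01 -0.007 0 0.066 0"

```text
time_s: 7.42
tcp_pos: [0.551, -0.1301, 0.1203]
eef_rot: [179.9, 0.2, -34.0]
contact_force: [-5.8, 2.2, 2.4]
gripper_width: 0.0005
gripper_force: 2.8
```

Request:
step_arm --pt "0.004 -0.003 0 0.033 0" --pt "0.008 -0.005 0 0.066 0" --pt "0.008 -0.005 0 0.066 0"

```text
time_s: 7.67
tcp_pos: [0.5542, -0.1302, 0.1204]
eef_rot: [180.0, 0.1, -37.9]
contact_force: [-3.2, 2.7, 1.2]
gripper_width: 0.0006
gripper_force: 1.4
```

```bash
python3 - <<'E'
from h import *
rows([(*fing(p,g)[:2],.12,fing(p)[2]) for p,g in((62,0),(58,0),(54,0),(50,0))])
a=eyes.capture('side')
np.save('pics/a.npy',a)
for n,f in(('wing',(a.max(2)<25)),):
    m=np.zeros(a.shape[:2],np.uint8);m[f]=255;m[:240]=0;m[325:]=0;m[:,:270]=0;m[:,360:]=0
    k,l,st,c=cv2.connectedComponentsWithStats(m)
    for i in np.argsort(-st[1:,4])[:4]+1: print(st[i],c[i])
E
```

```text
now 7.67 [ 0.5542 -0.1302  0.1204] -37.9 F [-3.2  2.7  1.2]
[-0.002  0.002  0.001  0.001]
[ 0.005 -0.004  0.001  0.068]
[ 0.013 -0.009  0.001  0.135]
[ 0.021 -0.013  0.001  0.201]
[302 272  10  21 166] [306.48192771 281.90963855]
[285 253  14   4  29] [291.62068966 254.4137931 ]
[319 240   9   7  28] [322.67857143 242.85714286]
[273 252  11   4  20] [278.9 253.4]
```

Request:
step_arm --pt "0.005 -0.004 0 0.066 0" --pt "0.009 -0.007 0 0.1 0" --pt "0.009 -0.007 0 0.1 0"

```text
time_s: 7.97
tcp_pos: [0.5584, -0.1306, 0.1207]
eef_rot: [-180.0, -0.0, -43.8]
contact_force: [0.3, -0.1, 0.6]
gripper_width: 0.0004
gripper_force: 0.0
```

Request:
step_arm --pt "0.004 -0.003 0 0.034 0" --pt "0.008 -0.005 0 0.066 0" --pt "0.008 -0.005 0 0.066 0"

```text
time_s: 8.22
tcp_pos: [0.5606, -0.1311, 0.1207]
eef_rot: [-180.0, -0.0, -47.7]
contact_force: [0.2, -0.7, -0.2]
gripper_width: 0.0003
gripper_force: 0.0
```

It snapped one click, with the force down to zero. I'll rise clear and measure the white line numerically in the side view, before and after.

Request:
step_arm --pt "-0.03 0 0 0 0" --pt "-0.03 0 -0.15 0 0" --pt "-0.03 0 -0.3 0 0" --pt "-0.03 0 -0.4 0 0" --pt "-0.03 0 -0.4 0 0"

```text
time_s: 8.63
tcp_pos: [0.558, -0.1256, 0.2271]
eef_rot: [-179.6, -0.4, -47.6]
contact_force: [0.6, -0.7, 1.2]
gripper_width: 0.0002
gripper_force: 0.0
```

```bash
cat >> h.py <<'E'
def nose(a):
    """world angle of the white line on the handle, side picture (RGB)"""
    c=pix('side',np.append(AX,.178)); g=a.min(2).astype(int); m=np.zeros(g.shape,bool)
    # pixels on the plane z=.178 within 36 mm of the axis
    k,l,st,ce=cv2.connectedComponentsWithStats((g>90).astype(np.uint8))
    for i in range(1,k):
        if 4<=st[i,4]<150 and np.hypot(*(ce[i]-c))<45:
            v,u=np.nonzero(l==i); q=np.array([cast('side',(x,y),.178)[:2] for x,y in zip(u,v)])-AX
            w=g[v,u]; mu=np.average(q,0,w); ev,E=np.linalg.eigh(np.cov(q.T,aweights=w)); d=E[:,1]
            d=d*np.sign(d@mu)
            print(st[i],'at',np.round(mu,4),'r %.4f ang %.1f dir %.1f len %.3f'%(np.hypot(*mu),np.degrees(np.arctan2(mu[1],mu[0])),np.degrees(np.arctan2(d[1],d[0])),np.ptp(q@d)))
E
python3 - <<'E'
from h import *
print('old');nose(cv2.imread('pics/side0.png')[:,:,::-1])
print('new');a=eyes.capture('side');cv2.imwrite('pics/s2.png',a[:,:,::-1]);nose(a);rows([])
E
```

```text
old
[316 233   3   2   5] at [0.0664 0.0634] r 0.0918 ang 43.7 dir 95.5 len 0.004
[321 238   3   2   5] at [0.0656 0.047 ] r 0.0807 ang 35.6 dir 95.8 len 0.004
[325 244   4   2   7] at [0.0635 0.0293] r 0.0700 ang 24.8 dir -47.9 len 0.006
[297 255   9  10  26] at [0.0042 0.0201] r 0.0205 ang 78.2 dir 83.8 len 0.025
[312 259   5   3  12] at [0.022  0.0071] r 0.0232 ang 18.0 dir 8.6 len 0.007
[311 264   4   4  12] at [ 0.0121 -0.0024] r 0.0123 ang -11.1 dir 42.1 len 0.008
[287 267   6   5  22] at [-0.024   0.0104] r 0.0262 ang 156.6 dir 77.4 len 0.010
[321 269   5   3  10] at [ 0.0204 -0.0201] r 0.0286 ang -44.6 dir 10.8 len 0.007
[273 273   5   3  12] at [-0.0503  0.012 ] r 0.0517 ang 166.6 dir 179.8 len 0.007
[327 276   5   3  12] at [ 0.0192 -0.0395] r 0.0439 ang -64.0 dir -5.5 len 0.007
[328 285   5   3  14] at [ 0.008  -0.0561] r 0.0567 ang -81.9 dir -47.1 len 0.007
[336 286   5   4  16] at [ 0.0169 -0.0653] r 0.0674 ang -75.5 dir -139.3 len 0.007
[322 292   5   4  16] at [-0.0095 -0.0644] r 0.0651 ang -98.4 dir -88.2 len 0.008
[311 296   4   5  17] at [-0.0294 -0.0631] r 0.0696 a
[... 536 characters left out ...]
   7] at [ 0.0201 -0.0201] r 0.0284 ang -45.0 dir 7.8 len 0.006
[273 272   6   5  19] at [-0.05    0.0117] r 0.0514 ang 166.9 dir -126.1 len 0.009
[328 276   4   3   8] at [ 0.019  -0.0397] r 0.0440 ang -64.4 dir 5.5 len 0.006
[328 285   5   4  11] at [ 0.0082 -0.0568] r 0.0573 ang -81.8 dir -68.4 len 0.007
[336 286   6   5  19] at [ 0.0169 -0.0658] r 0.0679 ang -75.6 dir -120.5 len 0.009
[321 292   6   5  20] at [-0.0096 -0.0643] r 0.0651 ang -98.5 dir -83.9 len 0.009
[311 297   3   4   9] at [-0.0297 -0.0631] r 0.0697 ang -115.2 dir -108.5 len 0.007
[295 303   4   2   7] at [-0.0556 -0.0602] r 0.0819 ang -132.7 dir 162.3 len 0.005
now 8.68 [ 0.5567 -0.1252  0.2241] -47.6 F [ 0.1 -0.4 -0.9]
```

The handle now rests at about 40° (bar 2), so it started at bar 1. I'll go back down behind it and push to bars 3 and 4.

Request:
step_arm --pt "0 0 0.15 0 0" --pt "0 0 0.3 0 0" --pt "0 0 0.38 0 0" --pt "0 0 0.4 0 0" --pt "0 0 0.4 0 0" --pt "0 0 0.4 0 0"

```text
time_s: 9.18
tcp_pos: [0.5557, -0.1255, 0.1213]
eef_rot: [180.0, -0.0, -47.7]
contact_force: [0.5, -0.2, -0.2]
gripper_width: 0.0004
gripper_force: 0.0
```

```bash
python3 - <<'E'
from h import *
rows([(*fing(p,g)[:2],.12,fing(p)[2]) for p,g in((48,.003),(44,0),(40,0),(36,0),(32,0),(28,0),(25,0),(22,0))])
E
```

```text
now 9.18 [ 0.5557 -0.1255  0.1213] -47.7 F [ 0.5 -0.2 -0.2]
[ 0.021 -0.003  0.005  0.071]
[ 0.041 -0.007  0.005  0.138]
[ 0.049 -0.011  0.005  0.204]
[ 0.057 -0.015  0.005  0.271]
[ 0.066 -0.018  0.005  0.338]
[ 0.075 -0.021  0.005  0.404]
[ 0.082 -0.022  0.005  0.454]
[ 0.089 -0.023  0.005  0.504]
```

Request:
step_arm --pt "0.021 -0.003 0.003 0.07 0" --pt "0.041 -0.007 0.003 0.14 0" --pt "0.049 -0.011 0.003 0.204 0" --pt "0.053 -0.013 0.003 0.237 0" --pt "0.057 -0.015 0.003 0.27 0" --pt "0.061 -0.017 0.003 0.304 0" --pt "0.066 -0.018 0.003 0.338 0" --pt "0.07 -0.02 0.003 0.37 0" --pt "0.075 -0.021 0.003 0.404 0" --pt "0.082 -0.022 0.003 0.454 0" --pt "0.086 -0.023 0.003 0.48 0" --pt "0.086 -0.023 0.003 0.48 0"

```text
time_s: 10.18
tcp_pos: [0.5753, -0.1376, 0.1219]
eef_rot: [-179.8, -0.1, -76.6]
contact_force: [0.1, 0.2, 0.1]
gripper_width: 0.0004
gripper_force: 0.0
```

```bash
python3 - <<'E'
from h import *
rows([(*fing(p,g)[:2],.12,fing(p)[2]) for p,g in((18,0),(14,0),(10,0),(6,0),(2,0),(-2,0),(-5,0),(-7,0),(-9,0))])
E
```

```text
now 10.18 [ 0.5753 -0.1376  0.1219] -76.6 F [0.1 0.2 0.1]
[ 0.009 -0.004  0.008  0.089]
[ 0.017 -0.008  0.008  0.156]
[ 0.025 -0.012  0.008  0.223]
[ 0.034 -0.016  0.008  0.289]
[ 0.043 -0.019  0.008  0.356]
[ 0.052 -0.021  0.008  0.423]
[ 0.059 -0.023  0.008  0.473]
[ 0.063 -0.023  0.008  0.506]
[ 0.068 -0.024  0.008  0.539]
```

Request:
step_arm --pt "0.009 -0.004 0 0.089 0" --pt "0.017 -0.008 0 0.156 0" --pt "0.025 -0.012 0 0.22 0" --pt "0.03 -0.014 0 0.256 0" --pt "0.034 -0.016 0 0.29 0" --pt "0.034 -0.016 0 0.29 0"

```text
time_s: 10.68
tcp_pos: [0.5805, -0.144, 0.1215]
eef_rot: [-179.9, 0.1, -94.0]
contact_force: [-1.7, 4.9, 3.2]
gripper_width: 0.0007
gripper_force: 2.3
```

Request:
step_arm --pt "0.005 -0.002 0 0.034 0" --pt "0.009 -0.004 0 0.067 0" --pt "0.014 -0.006 0 0.1 0" --pt "0.018 -0.007 0 0.133 0" --pt "0.024 -0.009 0 0.18 0" --pt "0.028 -0.01 0 0.21 0" --pt "0.028 -0.01 0 0.21 0"

```text
time_s: 11.27
tcp_pos: [0.5827, -0.152, 0.1213]
eef_rot: [-179.9, 0.0, -106.6]
contact_force: [0.1, 0.7, 1.2]
gripper_width: 0.0005
gripper_force: 0.5
```

```bash
python3 - <<'E'
from h import *
rows([(*fing(p,g)[:2],.12,fing(p)[2]) for p,g in((-9,0),(-13,0),(-17,0),(-21,0),(-25,0),(-29,0),(-32,0),(-34,0),(-36,0),(-38,0))])
nose(eyes.capture('side'))
E
```

```text
now 11.27 [ 0.5827 -0.152   0.1213] -106.6 F [0.1 0.7 1.2]
[ 0.    -0.01   0.005  0.04 ]
[ 0.008 -0.015  0.005  0.107]
[ 0.016 -0.02   0.005  0.173]
[ 0.025 -0.024  0.005  0.24 ]
[ 0.033 -0.027  0.005  0.307]
[ 0.042 -0.03   0.005  0.373]
[ 0.049 -0.032  0.005  0.423]
[ 0.054 -0.033  0.005  0.457]
[ 0.058 -0.033  0.005  0.49 ]
[ 0.063 -0.034  0.005  0.523]
[284 240  20   6  52] at [0.0171 0.0647] r 0.0669 ang 75.2 dir 165.0 len 0.036
[311 242  20  25 137] at [0.0441 0.0081] r 0.0449 ang 10.4 dir 42.5 len 0.067
[308 249   9  15  94] at [0.0257 0.0178] r 0.0313 ang 34.7 dir 55.4 len 0.036
[299 264   3   2   6] at [-0.0042  0.0099] r 0.0108 ang 113.1 dir 160.5 len 0.004
[274 273   3   3   7] at [-0.0503  0.0117] r 0.0517 ang 166.9 dir -119.7 len 0.005
[328 276   4   3   8] at [ 0.019  -0.0397] r 0.0440 ang -64.4 dir 5.3 len 0.006
[328 285   5   3  10] at [ 0.0078 -0.056 ] r 0.0566 ang -82.1 dir -57.1 len 0.006
[337 287   3   3   7] at [ 0.0166 -0.0656] r 0.0677 ang -75.8 dir -134.7 len 0.005
[321 291   8   6  26] at [-0.0094 -0.0644] r 0.0650 ang -98.3 dir -85.3 len 0.011
[310 293   6   9  26] at [-0.029  -0.0626] r 0.0690 ang -114.9 dir -126.9 len 0.017
[305 294   4   4   5] at [-0.034  -0.0538] r 0.0636 ang -122.3 dir -153.0 len 0.007
[294 301   6   6  24] at [-0.0554 -0.0602] r 0.0818 ang -132.6 dir -124.6 len 0.010
```

Request:
step_arm --pt "0.002 -0.008 0 0.04 0" --pt "0.004 -0.012 0 0.067 0" --pt "0.004 -0.012 0 0.067 0" --pt "0.004 -0.012 0 0.067 0"

```text
time_s: 11.65
tcp_pos: [0.5849, -0.1537, 0.1205]
eef_rot: [-179.9, 0.0, -110.5]
contact_force: [0.2, 1.9, 1.2]
gripper_width: 0.0006
gripper_force: 0.9
```

Request:
step_arm --pt "-0.03 0 0 0 0" --pt "-0.05 0 0 0 0" --pt "-0.05 0 -0.2 0 0" --pt "-0.05 0 -0.4 0 0" --pt "-0.05 0 -0.4 0 0" --pt "-0.05 0 -0.4 0 0"

```text
time_s: 12.15
tcp_pos: [0.5917, -0.1421, 0.2256]
eef_rot: [-179.5, 0.1, -110.5]
contact_force: [1.1, -0.0, 0.8]
gripper_width: 0.0005
gripper_force: 0.0
```

```bash
python3 - <<'E'
from h import *
a=eyes.capture('side');cv2.imwrite('pics/s3.png',a[:,:,::-1]);nose(a)
x=np.abs(a.astype(int)-cv2.imread('pics/s2.png')[:,:,::-1]).sum(2)[240:310,285:340]>90
print(x.sum()); rows([])
E
```

```text
[313 260   3   2   5] at [0.0214 0.0062] r 0.0223 ang 16.0 dir 102.4 len 0.004
[299 264   4   3   8] at [-0.0041  0.0096] r 0.0104 ang 113.2 dir 25.6 len 0.006
[311 264  15   3  15] at [ 0.021  -0.0061] r 0.0219 ang -16.3 dir -19.5 len 0.024
[273 273   4   3  10] at [-0.0512  0.0127] r 0.0528 ang 166.0 dir -112.8 len 0.005
[328 277   4   2   7] at [ 0.0187 -0.0399] r 0.0441 ang -64.9 dir -14.1 len 0.005
[327 285   6   4  18] at [ 0.0077 -0.0562] r 0.0567 ang -82.2 dir -63.5 len 0.010
[336 286   6   5  20] at [ 0.0168 -0.066 ] r 0.0681 ang -75.7 dir -116.4 len 0.009
[321 291   6   6  21] at [-0.0098 -0.0645] r 0.0652 ang -98.6 dir -99.6 len 0.011
[310 294   5   7  22] at [-0.0293 -0.0626] r 0.0691 ang -115.1 dir -114.6 len 0.013
[294 301   6   6  24] at [-0.0552 -0.06  ] r 0.0815 ang -132.6 dir -120.7 len 0.010
875
now 12.2 [ 0.5903 -0.1417  0.2228] -110.5 F [-0.2  1.  -1.1]
```

The handle rests at about −18° (bar 4). One last click to go: I'll go down behind it and push carefully.

Request:
step_arm --pt "0 0 0.15 0 0" --pt "0 0 0.3 0 0" --pt "0 0 0.38 0 0" --pt "0 0 0.4 0 0" --pt "0 0 0.4 0 0" --pt "0 0 0.4 0 0"

```text
time_s: 12.7
tcp_pos: [0.5894, -0.1421, 0.1205]
eef_rot: [-180.0, -0.0, -110.6]
contact_force: [-0.3, -0.3, 0.9]
gripper_width: 0.0007
gripper_force: 0.0
```

```bash
python3 - <<'E'
from h import *
rows([(*fing(p,g)[:2],.12,fing(p)[2]) for p,g in((-10,.006),(-14,0.001),(-18,0),(-22,0),(-26,0),(-29,0),(-32,0))])
E
```

```text
now 12.7 [ 0.5894 -0.1421  0.1205] -110.6 F [-0.3 -0.3  0.9]
[ 0.024 -0.     0.002 -0.009]
[ 0.051 -0.006  0.002  0.057]
[ 0.063 -0.011  0.002  0.124]
[ 0.071 -0.015  0.002  0.191]
[ 0.08  -0.019  0.002  0.257]
[ 0.086 -0.022  0.002  0.307]
[ 0.093 -0.024  0.002  0.357]
```

Request:
step_arm --pt "0.024 0 0 0 0" --pt "0.04 -0.003 0 0.03 0" --pt "0.051 -0.006 0 0.057 0" --pt "0.058 -0.009 0 0.09 0" --pt "0.063 -0.011 0 0.124 0" --pt "0.067 -0.013 0 0.158 0" --pt "0.071 -0.015 0 0.19 0" --pt "0.076 -0.017 0 0.224 0" --pt "0.08 -0.019 0 0.257 0" --pt "0.086 -0.022 0 0.307 0" --pt "0.086 -0.022 0 0.307 0"

```text
time_s: 13.62
tcp_pos: [0.5868, -0.1646, 0.1208]
eef_rot: [-179.9, 0.1, -129.3]
contact_force: [-0.5, 1.1, -1.3]
gripper_width: 0.001
gripper_force: 0.0
```

```bash
python3 - <<'E'
from h import *
rows([(*fing(p,g)[:2],.12,fing(p)[2]) for p,g in((-31,0),(-33,0),(-35,0),(-37,0),(-39,0))])
E
```

```text
now 13.62 [ 0.5868 -0.1646  0.1208] -129.3 F [-0.5  1.1 -1.3]
[ 0.003 -0.002  0.003  0.029]
[ 0.006 -0.005  0.003  0.062]
[ 0.01  -0.007  0.003  0.095]
[ 0.014 -0.01   0.003  0.129]
[ 0.018 -0.012  0.003  0.162]
```

The force is already near zero, so I'll check before pushing any further.

Request:
step_arm --pt "-0.03 0 0 0 0" --pt "-0.06 0 0 0 0" --pt "-0.06 0 -0.2 0 0" --pt "-0.06 0 -0.4 0 0" --pt "-0.06 0 -0.4 0 0" --pt "-0.06 0 -0.4 0 0"

```text
time_s: 14.12
tcp_pos: [0.5991, -0.1525, 0.2258]
eef_rot: [-179.6, 0.3, -128.9]
contact_force: [-0.0, -0.5, 0.9]
gripper_width: 0.0005
gripper_force: 0.0
```

```bash
python3 - <<'E'
from h import *
a=eyes.capture('side');cv2.imwrite('pics/s4.png',a[:,:,::-1]);nose(a);rows([])
E
```

```text
[313 259   3   3   6] at [0.0217 0.0067] r 0.0227 ang 17.1 dir 72.4 len 0.005
[311 264  16   8  41] at [ 0.0148 -0.0129] r 0.0196 ang -41.1 dir -61.0 len 0.029
[273 272   5   5  18] at [-0.0503  0.0119] r 0.0517 ang 166.6 dir -112.4 len 0.010
[328 276   4   3   8] at [ 0.019  -0.0397] r 0.0440 ang -64.4 dir 5.1 len 0.006
[327 284   6   5  18] at [ 0.0078 -0.0562] r 0.0567 ang -82.1 dir -72.8 len 0.010
[336 286   6   5  19] at [ 0.0166 -0.0661] r 0.0682 ang -75.9 dir -105.7 len 0.009
[321 291   6   6  23] at [-0.0098 -0.0646] r 0.0653 ang -98.6 dir -101.2 len 0.011
[310 295   5   7  21] at [-0.0294 -0.0629] r 0.0694 ang -115.0 dir -115.6 len 0.012
[294 302   6   5  22] at [-0.0554 -0.0602] r 0.0818 ang -132.6 dir -111.1 len 0.008
now 14.17 [ 0.5977 -0.1521  0.223 ] -129.0 F [-0.3  1.  -0.5]
```

It measures between −41° and −61°, with the line merged into bar 5's mark. I'll spend my last picture confirming it.

```bash
python3 - <<'E'
from h import *
a=cv2.imread('pics/s4.png')[235:320,265:360];k=7
c=np.clip(cv2.resize(a,None,fx=k,fy=k,interpolation=cv2.INTER_CUBIC)*1.8,0,255).astype(np.uint8)
for ang,col in((-49,(0,255,0)),(-79,(0,0,255))):
    d=np.array([np.cos(np.radians(ang)),np.sin(np.radians(ang))])
    P=[((pix('side',np.append(AX+q*d,.178))-[265,235]+.5)*k).astype(int).tolist() for q in(-.034,.0345)]
    cv2.line(c,P[0],P[1],col,1)
cv2.imwrite('pics/f.png',c)
print('button'); rows([(.5646,.006,.155,-95)])
E
```

```text
button
now 14.17 [ 0.5977 -0.1521  0.223 ] -129.0 F [-0.3  1.  -0.5]
[-0.408  0.501  0.272 -0.566]
```

View pics/f.png

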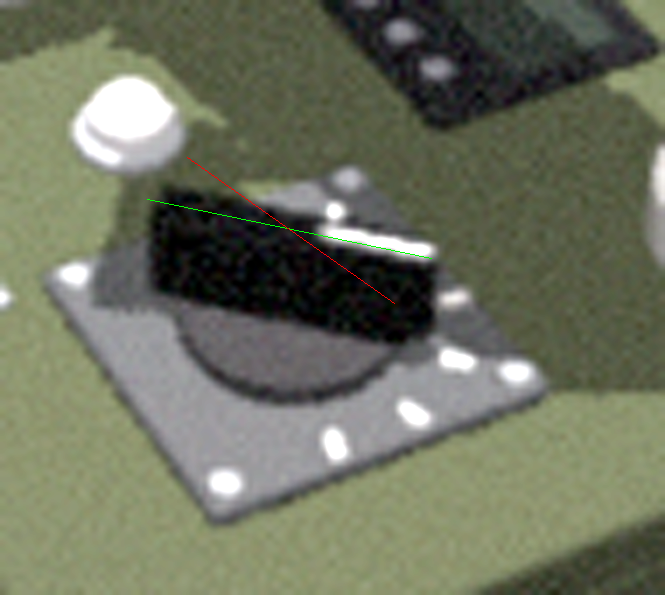

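The line runs from about (311,268) to (326,271). I'll compute the angle with the merged mark (rows 264–267) excluded.

```bash
python3 - <<'E'
from h import *
for ang in(-19,-34,-42,-49):
    d=np.array([np.cos(np.radians(ang)),np.sin(np.radians(ang))])
    print(ang,[np.round(pix('side',np.append(AX+q*d,.178)),1) for q in(.007,.033)])
for n,a,b in(('4',(310.9,268.1),(326.4,270.3)),):
    p,q=[cast('side',x,.178)[:2]-AX for x in(a,b)];print(p,q,np.degrees(np.arctan2(*(q-p)[::-1])),np.degrees(np.arctan2(q[1],q[0])))
for f in('s3','s4'):
    g=cv2.imread(f'pics/{f}.png').min(2)[262:276,308:332]; print(f);print('\n'.join(' '.join('%3d'%x for x in row) for row in g))
E
```

```text
-19 [array([309.7, 266.4]), array([325. , 264.1])]
-34 [array([309.8, 267.2]), array([325.8, 267.7])]
-42 [array([309.8, 267.6]), array([325.7, 269.6])]
-49 [array([309.7, 267.9]), array([325.3, 271.2])]
[ 0.0061043  -0.00664876] [ 0.02445755 -0.02410574] -43.56628086036056 -44.584932739597875
s3
 54  54  46  53  53  56  70  64  53  53  46  42  35  34  30  34  42  41  41  36  40  36  37  38
 55  50  55  50  48  45  39  36  32  35  31  33  34  47  43  60  80  87  61  33  38  36  36  37
 36  34  32  33  28  37  33  41  56  62  67  76  96 122 130 128 122 119  86  49  36  40  37  36
 19  12  26  68  78  93 100 122 130 120 106  99  85  87  80  73  67  61  43  35  40  42  37  37
 14   9  35 104 105  86  81  79  74  65  56  45  32  31  29  18  14  16  16  28  39  42  37  36
  0   3  18  53  55  43  33  30  19  17  15   3  16   1   3  16   6   7  12  29  39  37  41  39
 17   9   8  24  14   6   0   5   6   1   0   0  20   8   0   0  19   0  25  34  37  41  38  38
  8   8  23  14   6   6   6   0   0  11  15   3   0   0   0   5   0   3   3  27  39  36  36  37
 14   0   4  14  10   5   0  13   
[... 1188 characters left out ...]
  31  37  36  39  41  40  36
  6  14  26  55  82 106 117 121 126 148 172 184 171 156 118  90  81  75  53  38  41  33  38  38
 22   9   5   8  28  18  31  44  62  84 107 117 121 144 167 177 188 176 123  65  41  34  36  37
  0   0   7   4   8   4  11  15  19  17  30  37  46  73 100 108 126 132  99  60  35  41  39  39
  8   3   5   0   4   7  11   2   0   0   0   0  15  20  28  31  39  55  41  37  43  41  38  34
  5   0  13   0   0   9  12   0   8  15  12   0   0   2   3   7   3  13  10  29  45  37  38  40
  7   3   4   6   6   0   0   0   0  11   0  10   5   6   3   5   0   1  16  38  51  48  35  36
  1   0  14  12   1   0   4   0   9  16   6   5   1   0   7  14   4   4   7  36  49  50  49  45
```

The slope gives about −47°, so the nose is on bar 5 (bar 4 measured −19° the same way). Now the button: its top should be met at a reported z of about 0.128.

Request:
step_arm --pt "-0.1 0.125 0 0 0" --pt "-0.2 0.25 0 0 0" --pt "-0.3 0.375 0 0 0" --pt "-0.36 0.44 0 0 0" --pt "-0.408 0.501 0 0 0" --pt "-0.408 0.501 0.1 0 0" --pt "-0.408 0.501 0.2 0 0" --pt "-0.408 0.501 0.28 0 0" --pt "-0.408 0.501 0.3 0 0" --pt "-0.408 0.501 0.3 0 0" --pt "-0.408 0.501 0.3 0 0"

```text
time_s: 15.08
tcp_pos: [0.5631, 0.0056, 0.1452]
eef_rot: [-180.0, -0.0, -129.0]
contact_force: [0.4, 1.0, 0.4]
gripper_width: 0.0007
gripper_force: 0.0
```

```bash
python3 - <<'E'
from h import *
rows([(.5648,.006,.132,-129),(.5648,.006,.120,-129)])
E
```

```text
now 15.08 [0.5631 0.0056 0.1452] -129.0 F [0.4 1.  0.4]
[-0.005 -0.004  0.053 -0.   ]
[-0.005 -0.004  0.101 -0.   ]
```

Request:
step_arm --pt "-0.004 -0.004 0.02 0 0" --pt "-0.004 -0.004 0.04 0 0" --pt "-0.004 -0.004 0.055 0 0" --pt "-0.004 -0.004 0.068 0 0" --pt "-0.004 -0.004 0.068 0 0"

```text
time_s: 15.5
tcp_pos: [0.5647, 0.0058, 0.128]
eef_rot: [-180.0, 0.0, -129.0]
contact_force: [0.8, 1.5, 4.6]
gripper_width: 0.0004
gripper_force: 2.0
```

Request:
step_arm --pt "0 0 0.006 0 0" --pt "0 0 0.012 0 0" --pt "0 0 0.012 0 0"

```text
time_s: 15.75
tcp_pos: [0.5649, 0.0058, 0.1263]
eef_rot: [-179.9, 0.1, -129.0]
contact_force: [-1.9, 1.1, 10.5]
gripper_width: 0.0004
gripper_force: 5.1
```

Request:
step_arm --pt "0 0 0.006 0 0" --pt "0 0 0.012 0 0" --pt "0 0 0.012 0 0"

```text
time_s: 16.0
tcp_pos: [0.5651, 0.0058, 0.1259]
eef_rot: [-179.8, 0.1, -129.0]
contact_force: [-10.1, 1.7, 28.5]
gripper_width: 0.0004
gripper_force: 14.6
```

It has bottomed: 28 N with no further travel. I'll release, rise clear and check.

Request:
step_arm --pt "0 0 -0.02 0 0" --pt "0 0 -0.05 0 0" --pt "0 0 -0.1 0 0" --pt "0 0 -0.25 0 0" --pt "0 0 -0.4 0 0" --pt "0 0 -0.5 0 0" --pt "0 0 -0.5 0 0" --pt "0 0 -0.5 0 0"

```text
time_s: 16.67
tcp_pos: [0.5644, 0.0059, 0.2481]
eef_rot: [-179.9, 0.1, -129.0]
contact_force: [-0.6, 0.0, -0.5]
gripper_width: 0.0006
gripper_force: 0.0
```

```bash
python3 - <<'E'
from h import *
rows([]); a=eyes.capture('side'); g=a.min(2)[262:276,308:332]
print('\n'.join(' '.join('%3d'%x for x in row) for row in g[4:11]))
b=cv2.imread('pics/side0.png')[:,:,::-1]
def head(im):
    m=np.zeros(im.shape[:2],np.uint8); m[205:240,245:280]=(im[205:240,245:280].max(2)<30)
    k,l,st,c=cv2.connectedComponentsWithStats(m); i=1+np.argmax(st[1:,4]); return st[i],c[i]
print('head before',head(b),'now',head(a))
def obj(im,y,x): return im[y[0]:y[1],x[0]:x[1]].astype(int)
for n,y,x in(('gland',(188,212),(302,322)),('tape',(248,282),(355,396)),('spray',(325,410),(405,460))): print(n,np.abs(obj(a,y,x)-obj(b,y,x)).mean())
E
```

```text
now 16.67 [0.5644 0.0059 0.2481] -129.0 F [-0.6  0.  -0.5]
 19  19  33  67 109  83  62  69  76  77  78  84  82  84  76  68  62  61  56  58  63  57  62  58
  2  19  64 130 127  98  77  66  59  50  45  59  74  77  77  74  66  58  58  60  61  60  57  59
  0  15  61 118 149 167 181 164 147 108  83  77  65  71  63  63  58  59  56  53  62  59  58  61
  0  18  27  51  86  97 111 115 125 143 166 178 163 148 113  83  81  82  71  57  55  58  56  62
  0   0  10  17  16  26  37  44  57  78  96 111 113 137 160 167 179 171 126  75  59  59  58  56
 10   4   0   9  14  10   0  10  10  23  26  28  46  68  93 104 119 125  99  67  58  60  61  57
 16   0   0  13   0  10   0   0  20  15   9   7   0  16  28  30  38  54  40  51  64  59  57  58
head before (array([253, 213,  20,  14, 201], dtype=int32), array([262.7960199 , 219.27363184])) now (array([253, 213,  21,  14, 217], dtype=int32), array([262.75115207, 219.11059908]))
gland 7.522222222222222
tape 8.523194643711143
spray 8.585668449197861
```

```bash
python3 -c "
from plant import workorder
print(workorder.close_job())"
```

```text
the job is handed in; nothing more can be done
None
```

I turned the selector click by click from bar 1 to the fifth bar, then pressed the palm button fully down and let it spring back. I did not go near the loose items, and the job is handed in after about 17 s of the 67 s allowed.

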